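# Load the battery pack into the inspection lamp's power unit

### The job

Load the battery pack with the fin handle into the bay of the white lamp power unit: tilt its contact end down, slip that end in under the hood and lay the pack level on the bay floor. Then slide it forward until it is fully home, its contact end firmly against the contact block that sits out of sight under the hood. Do it gently, without forcing or dropping the pack, let go, and leave the eyepiece, the jar and the ring box where they are.

Things in the scene. Friction and masses are not known exactly. Their poses are not given: they have to be found in the camera images.
- bay: White lamp power unit fixed to the bench with a battery bay. Origin: on the bay floor (8 mm above the bench), middle of the near wall's inner face; x runs along the bay towards the hood (roughly away from the robot), y left, z up. Inside: x 0 to 170, y -30 to 30, z 0 to 44 mm. Walls 12 mm thick, 48 mm high; solid on to x = 215 mm, with a knob there up to z = 64 mm.
- bay_mouth (a point): Middle of the bay's mouth: x 53, y 0, z 48 mm in the bay's frame, same axes. A 4 mm thick cover (z 44 to 48) leaves the mouth open from x = 6 to 100 mm, 60 mm wide: near lip over x 0 to 6, hood over x 100 to 170. The pack is longer than the mouth and passes only tilted, contact end down by 22 degrees or more (about 30 is comfortable).
- pack_grip (a point): Centre of the fin of the loose battery pack (0.2 to 0.4 kg): a grey block 120 long (x), 52 wide (y), 30 mm high on the bench, with an upright black fin on top, 36 long (x), 14 wide (y), 44 mm high. The point is 52 mm above the underside, 24 mm behind the block's middle, on its centre line; x points to the contact end, z up through the fin.
- pack_nose (a point): Lower edge of the battery pack's contact end (the end face with two copper plates), in the middle of its width: 84 mm ahead of and 52 mm below the fin's centre; same axes as pack_grip.
- eyepiece_c (a point): Centre of a black microscope eyepiece standing on the bench, 42 mm across, 66 mm high. Not to be disturbed.
- jar_c (a point): Centre of a small closed glass jar with a metal cap, 54 mm across, 55 mm high. Not to be disturbed.
- ringbox_c (a point): Centre of a small dark wooden ring box, 55 x 55 x 43 mm. Not to be disturbed.
- pin (a joint): Small brass contact pin, 14 mm above the bay floor on its centre line, 4 mm proud of the black contact block's flat, rigid face. The face is somewhere from x = 138 to 160 mm in the bay, differently each time, out of sight: feel for it. 0 = pin out; 0.004 m = pushed in flush (about 0.5 N), pack fully home. Seating the pack firmly by 5 to 20 N is right.
Mind the look-alikes: they are no part of the job. Several things look just like the part that bears pack_grip: the one meant starts farthest to the robot's left.

How it is judged:
By the outcome, as a careful person would: the job done as asked, in the order asked, and still so for the second after the job is handed in, with the robot touching nothing.
It also fails if it takes over 45 s, if anything falls off the work surface, if the arm or the gripper's body presses on something with over 40 N, if the wrist force passes 120 N, or if a joint passes its speed limit or range.

### The arm

A 6-joint arm with a two-finger parallel gripper is mounted at the origin on the work surface. World frame = base frame: x ahead of the robot, y to its left, z up, the work surface at z = 0. Lengths are in m, angles in degrees, forces in N, time in s.
With the tool pointing down it reaches from about 0.25 to 0.725 m from the base axis. Payload 9.7 kg.
Tool frame: the origin (TCP) lies on the centre line of the jaws, within the pads' length; the fingertips stand 22 mm ahead of it and the grasp point (between the pads) lies 3 mm ahead of it; z points along the fingers, y is the direction in which the jaws open and shut (so a half turn about z gives the same grasp; the last joint's range is limited). The gripper opens to 85 mm and grips with 20 to 120 N. Pads are 22 mm wide; open, the fingers measure 114 mm over their backs; the gripper's body (76 mm by 85 mm) begins 54 mm behind the grasp point. The pads swing forward as they close: fully open they stand 13 mm farther back than shut.
Start: joints at [73.167, 4.979, 10.078, 95.1, 0, 90], TCP at [0.159, 0.526, 0.253] pointing down, gripper open.
Joint ranges: [-179.16, 179.16], [-48.56, 103.87], [-65.8, 70.77], [-126.05, 130.52], [-82.76, 87.17], [-180, 180]. Speed limits (degrees/s): [127.2, 127.2, 147.25, 180, 180, 180].

### API

Orientations are given as [roll, pitch, yaw] about the fixed x, y, z axes, in that order (R = Rz(yaw) Ry(pitch) Rx(roll)).
In Python, from workcell import get_obs, camera, camera_params, job_done gives the robot as it stands.
- The arm moves only by the tool servo_tool, never from a script. Its argument "steps" is a list of rows, each an object of numbers: "x", "y", "z": the shift along the world's x, y, z in mm; "yaw": the turn about the world's z in degrees. A call has 1 to 12 rows; each row is the pose to reach, as a shift and turn from the pose measured when the call began; what a row does not reach only later rows make up. A row lasts 1/8 s, in which the tool goes at most 62.5 mm and 10.7 degrees, less where a joint would pass 70% of its speed; a pose out of reach is approached as far as the arm can. A call with a gripper value outside its range is refused whole. "grip" is the finger opening in mm, from 0 to 85.4, set as the call begins (left out, the last holds). The fingers move at their own pace and stop on an object; "grip_force" is the grip in N (left out, the last holds). Time passes only in rows, so rows that repeat a pose let the fingers close. It gives the time, the measured TCP pose, the force and the opening at its end, in the units of the state.
- get_obs(): the state, without advancing time (a new reading comes with each control period).
- camera(name): name is "scene" or "top" or "wrist"; returns (picture, depth): 400x640x3 uint8, red, green, blue; 400x640 float32, m along the optical axis (not along the pixel's ray), 0 where there is no reading.
- camera_params(name): a dict with "intrinsics" (3x3 intrinsics, pixels), "D" ([k1, k2, p1, p2, k3] as OpenCV has them; the pictures are not rectified), "rvec" (rotation vector, rad) and "tvec" (3), from world to camera coordinates, as OpenCV has them; the wrist camera has in their place "hand_eye" (4x4, takes a point from camera to tool coordinates, whose origin is the TCP and whose axes are the flange's). Camera axes: x right, y down, z forward; pixel columns grow to the right and rows downward; lengths in m; the calibration is good to about 2 mm. A picture is of the moment at which its call begins: read the wrist's pose just before it. camera_params takes no time and is no camera call.
- job_done(): hands the job in, once; it reports no verdict.
The state is a dict: "time": time; "q": joint angles; "qd": joint speeds; "joint_efforts": joint torques, N m; "ee_pos": TCP position; "tcp_rot": TCP orientation; "wrist_force": force on the tool from outside, world axes, zero at the start; "torque": the same for the moment, N m; "opening": finger opening in m.
Only numpy, scipy, OpenCV 4.12 (cv2) and the standard library are available. Lean on these libraries where they do the work, as an engineer would, in place of code of your own. Each camera call takes 0.05 s, during which the arm holds its last target.

## Working session

There is one attempt and no reset: what is moved stays moved. The work goes in short steps, Python scripts to look and compute and a tool call to move; the robot and the scene stay as the last step left them, time stands still between calls to the robot, and variables do not carry over. Pictures are saved under pics/ and viewed, and the job is handed in when it is done.

Besides the shell and the picture viewer there is one more tool, called after ">>>" by a JSON object that holds its "fn" and its "kwargs". servo_tool: Moves the arm, as the interface text tells. Its arguments: {"type":"object","properties":{"steps":{"type":"array"},"grip":{"type":"number"},"grip_force":{"type":"number"}},"required":["steps"]}

```bash
ls; mkdir -p pics; cat > h.py <<'E'
import numpy as np,cv2
from workcell import *
def snap(n,f):
    o=get_obs(); p,d=camera(n); cv2.imwrite('pics/'+f+'.png',p[:,:,::-1]); np.savez('pics/'+f+'.npz',p=p,d=d,ee=o['ee_pos'],rot=o['tcp_rot']); return o,p,d
E
python3 - <<'E'
from h import *
for n in ['scene','top','wrist']:
    o,p,d=snap(n,n+'0'); c=camera_params(n); print(n,c)
print(o)
E
```

```text
pics
scene {'intrinsics': array([[493.07143148,   0.        , 322.58138192],
       [  0.        , 493.07143148, 191.71315369],
       [  0.        ,   0.        ,   1.        ]]), 'D': array([-0.06279038,  0.        ,  0.        ,  0.        ,  0.        ]), 'rvec': array([ 1.3777375 ,  2.43325583, -0.66415567]), 'tvec': array([ 0.27742433, -0.40220511,  1.52175559])}
top {'intrinsics': array([[444.87146903,   0.        , 313.20896408],
       [  0.        , 444.87146903, 199.68106383],
       [  0.        ,   0.        ,   1.        ]]), 'D': array([-0.125038,  0.      ,  0.      ,  0.      ,  0.      ]), 'rvec': array([ 2.16906826, -2.13274585,  0.18825191]), 'tvec': array([-0.01295173,  0.58076267,  1.17583872])}
wrist {'intrinsics': array([[354.52089186,   0.        , 316.31463908],
       [  0.        , 354.52089186, 198.73514676],
       [  0.        ,   0.        ,   1.        ]]), 'D': array([0.00171861, 0.        , 0.        , 0.        , 0.        ]), 'hand_eye': array([[-5.12399951e-04, -9.48060279e-01, -3.18090309e-01,
         8.26121007e-02],
       [ 9.99999766e-01, -
[... 175 characters left out ...]
00000e+00,  0.00000000e+00,
         1.00000000e+00]])}
{'time': 0.1, 'q': array([7.31664802e+01, 5.00807050e+00, 1.00399384e+01, 9.50989472e+01,
       6.16602964e-04, 8.99995947e+01]), 'qd': array([-0.12114075, -0.1125548 ,  0.04815227,  0.00372029, -0.02473803,
        0.00436982]), 'joint_efforts': array([ 4.50690486e-04, -5.21563482e+01,  4.65653300e+01,  1.59575668e-02,
        3.46161210e-05, -9.54027854e-06]), 'ee_pos': array([0.1592237 , 0.5262712 , 0.25266123]), 'tcp_rot': array([-1.79932921e+02, -6.17077025e-04,  1.63166885e+02]), 'wrist_force': array([-0.27598347,  0.5765506 ,  0.21490931]), 'torque': array([-0.01266147,  0.0090057 ,  0.0002572 ]), 'opening': 0.08542070011012594}
```

View pics/scene0.png

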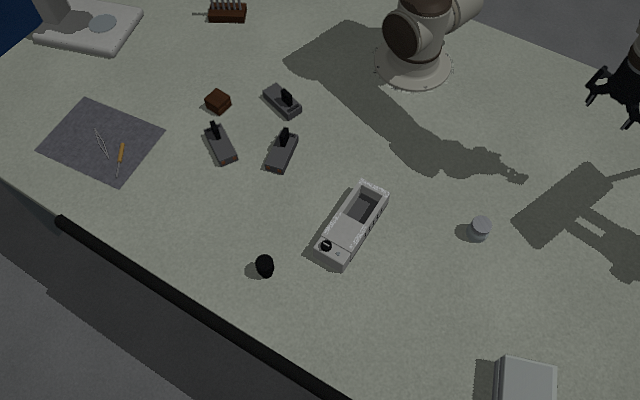

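View pics/top0.png

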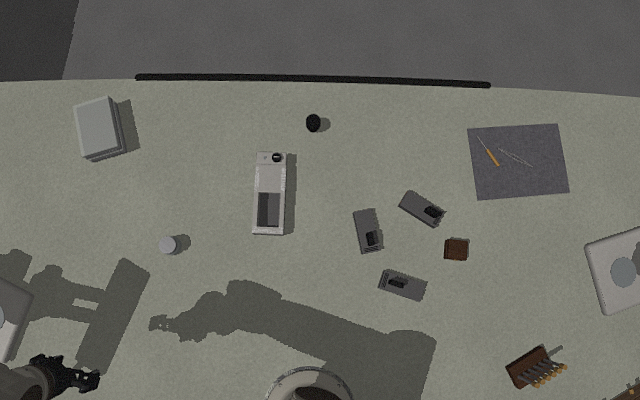

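View pics/wrist0.png

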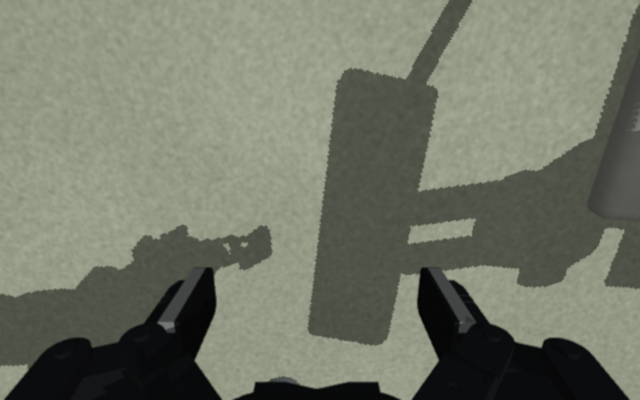

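```bash
cat >> h.py <<'E'
def cp(n):
    c=camera_params(n); R=cv2.Rodrigues(c['rvec'])[0]; return c['intrinsics'],c['D'],R,c['tvec']
def wristT(ee,rot):
    from scipy.spatial.transform import Rotation as Ro
    T=np.eye(4);T[:3,:3]=Ro.from_euler('xyz',rot,degrees=True).as_matrix();T[:3,3]=ee
    return T@camera_params('wrist')['hand_eye']
def rays(n,uv,ee=None,rot=None):
    c=camera_params(n)
    u=cv2.undistortPoints(np.array(uv,float).reshape(-1,1,2),c['intrinsics'],c['D']).reshape(-1,2)
    v=np.c_[u,np.ones(len(u))]
    if n=='wrist':
        T=wristT(ee,rot); return T[:3,3],v@T[:3,:3].T
    K,D,R,t=cp(n); return -R.T@t, v@R
def plane(n,uv,z,ee=None,rot=None):
    o,v=rays(n,uv,ee,rot); z=np.broadcast_to(z,(len(v),)); return o+v*((z-o[2])/v[:,2])[:,None]
def cloud(n,f):
    z=np.load('pics/'+f+'.npz'); d=z['d']; H,W=d.shape
    uu,vv=np.meshgrid(np.arange(W),np.arange(H)); o,v=rays(n,np.c_[uu.ravel(),vv.ravel()],z['ee'],z['rot'])
    return (o+v*d.reshape(-1,1)).reshape(H,W,3),z['p'],d
E
python3 - <<'E'
from h import *
P,p,d=cloud('top','top0')
for u,v in [(367,215),(372,240),(350,280),(422,208),(402,284),(432,211),(397,283),(270,175),(268,210),(277,157),(313,122),(168,244),(456,248),(300,200)]:
    print(u,v,P[v,u].round(4))
c=cv2.resize(p[100:310,220:480],None,fx=3,fy=3,interpolation=cv2.INTER_NEAREST)[:600,:780]
cv2.imwrite('pics/crop0.png',c[:,:,::-1])
Q=np.load('pics/scene0.npz')['p'][60:290,180:420]
cv2.imwrite('pics/crop1.png',cv2.resize(Q,None,fx=2.6,fy=2.6,interpolation=cv2.INTER_CUBIC)[:,:,::-1])
E
```

```text
367 215 [ 0.5427 -0.1532  0.0317]
372 240 [ 0.4708 -0.1601  0.0758]
350 280 [ 3.633e-01 -1.100e-01  1.000e-04]
422 208 [ 0.5654 -0.3094  0.0289]
402 284 [ 0.3557 -0.2405  0.0728]
432 211 [ 0.5512 -0.3244  0.0752]
397 283 [ 0.3583 -0.2265  0.0753]
270 175 [0.6457 0.1166 0.0547]
268 210 [0.5544 0.1227 0.0115]
277 157 [0.6928 0.0979 0.0706]
313 122 [0.797  0.0011 0.0636]
168 244 [0.4511 0.3883 0.0517]
456 248 [ 0.4532 -0.398   0.0478]
300 200 [ 0.5863  0.0335 -0.0006]
```

View pics/crop0.png

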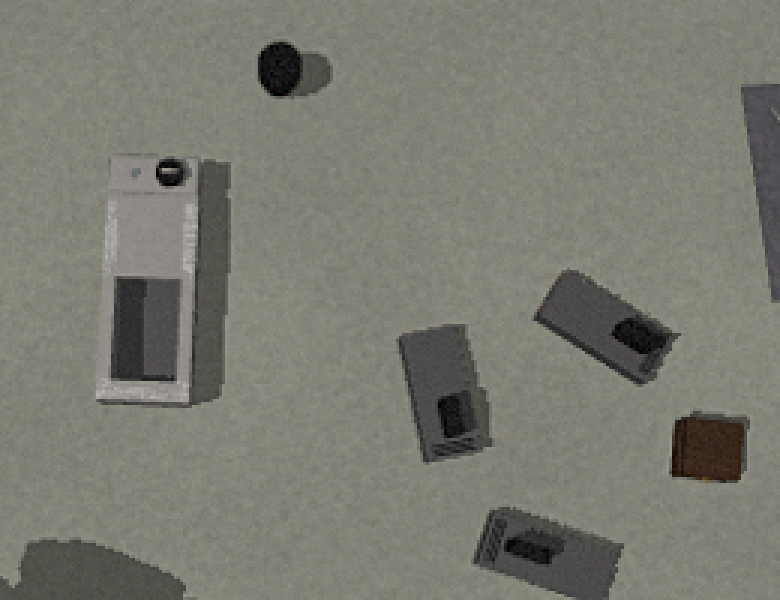

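View pics/crop1.png

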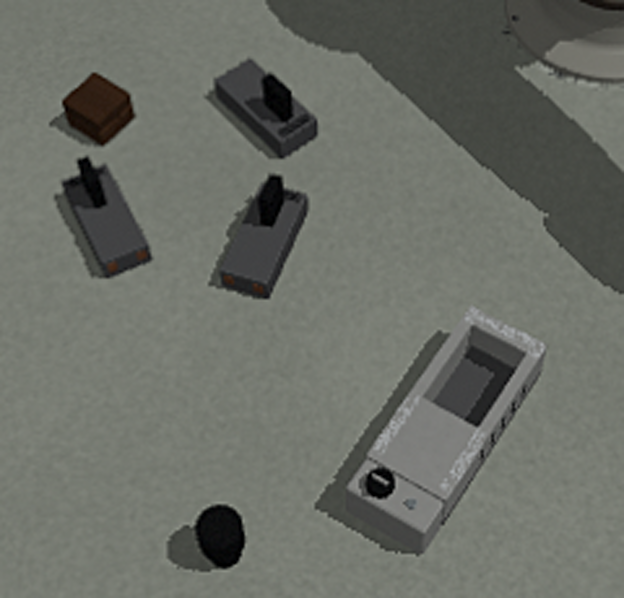

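```bash
python3 - <<'E'
from h import *
P,p,d=cloud('top','top0')
g=cv2.cvtColor(p,cv2.COLOR_RGB2GRAY); hsv=cv2.cvtColor(p,cv2.COLOR_RGB2HSV)
print(p[220,365],p[240,372],p[175,270],p[200,300],p[230,385])
# pack block top : cloud height 24-36 in window
def rect(m,win,z):
    x0,y0,x1,y1=win; M=np.zeros(m.shape,np.uint8);M[y0:y1,x0:x1]=m[y0:y1,x0:x1]
    cs,_=cv2.findContours(M,cv2.RETR_EXTERNAL,cv2.CHAIN_APPROX_NONE); c=max(cs,key=cv2.contourArea)
    w=plane('top',c.reshape(-1,2).astype(float),z)
    r=cv2.minAreaRect((w[:,:2]*1000).astype(np.float32)); return r,cv2.boxPoints(r)
Z=P[...,2]
print('block',rect((Z>0.018)&(Z<0.1),(345,200,390,260),0.030))
m=(Z>0.062)&(Z<0.09);mm=np.zeros_like(m);mm[200:260,345:390]=m[200:260,345:390]
print('fin',P[mm].mean(0),rect(m,(345,200,390,260),0.074))
dk=(g<45);mm=np.zeros_like(m);mm[200:260,345:390]=dk[200:260,345:390]
print('findark',rect(dk,(345,200,390,260),0.074))
mt=(Z>0.03)
print('bay',rect(mt,(240,140,296,245),0.056))
mouth=(g<125)&(Z<0.045)
print('mouth',rect((g<115),(255,180,284,232),0.056))
E
```

```text
[77 76 72] [27 23 22] [141 138 133] [136 136 125] [132 135 122]
block (((499.7514343261719, -152.3890380859375), (120.24931335449219, 54.00615310668945), 12.070795059204102), array([[ 435.30927, -138.55627],
       [ 446.60303, -191.36835],
       [ 564.1936 , -166.2218 ],
       [ 552.89984, -113.40973]], dtype=float32))
fin [ 0.47692814 -0.15733697  0.07309457] (((476.01123046875, -158.04928588867188), (35.32988739013672, 15.565679550170898), 15.346854209899902), array([[ 456.91638, -155.21921],
       [ 461.036  , -170.22983],
       [ 495.10608, -160.87936],
       [ 490.98645, -145.86874]], dtype=float32))
findark (((475.023681640625, -155.46206665039062), (36.10381317138672, 22.080848693847656), 18.48977279663086), array([[ 454.40228, -150.71645],
       [ 461.4049 , -171.65749],
       [ 495.64508, -160.20769],
       [ 488.64246, -139.26665]], dtype=float32))
bay (((598.2890014648438, 116.5506591796875), (86.12432098388672, 228.19190979003906), 88.80033874511719), array([[483.31647,  75.8867 ],
       [711.4584 ,  71.10916],
       [713.26154, 157.21461],
       [485.11963, 161.99216]], dtype=float32))
mouth (((550.6333618164062, 118.71720123291016), (60.042720794677734, 94.49503326416016), 88.81114959716797), array([[502.77313 ,  89.68259 ],
       [597.24786 ,  87.722015],
       [598.4936  , 147.75182 ],
       [504.01886 , 149.71239 ]], dtype=float32))
```

>>> {"fn": "servo_tool", "kwargs": {"steps": [{"x": 26, "y": -57, "yaw": 2}, {"x": 53, "y": -114, "yaw": 5}, {"x": 79, "y": -171, "yaw": 8}, {"x": 106, "y": -228, "yaw": 11}, {"x": 132, "y": -285, "yaw": 13}, {"x": 158, "y": -342, "yaw": 16}, {"x": 185, "y": -399, "yaw": 19}, {"x": 211, "y": -456, "yaw": 21}, {"x": 238, "y": -513, "yaw": 24}, {"x": 264, "y": -570, "yaw": 26}, {"x": 290, "y": -627, "yaw": 28}, {"x": 317, "y": -684, "yaw": 29}]}}

```text
schema error: expected keys x, y, z, yaw
```

>>> {"fn": "servo_tool", "kwargs": {"steps": [{"x": 0, "y": 0}]}}

```text
schema error: expected keys x, y, z, yaw
```

```bash
python3 - <<'E'
from h import *
o,p,d=snap('wrist','w1'); print(o['ee_pos'],o['tcp_rot'],o['q'],o['time'])
E
```

```text
[0.15921043 0.52628093 0.25273415] [-1.79938678e+02  8.38141887e-05  1.63168478e+02] [ 7.31684320e+01  5.00475498e+00  1.00445247e+01  9.51010916e+01
 -8.38635125e-05  8.99999540e+01] 0.15
```

View pics/w1.png

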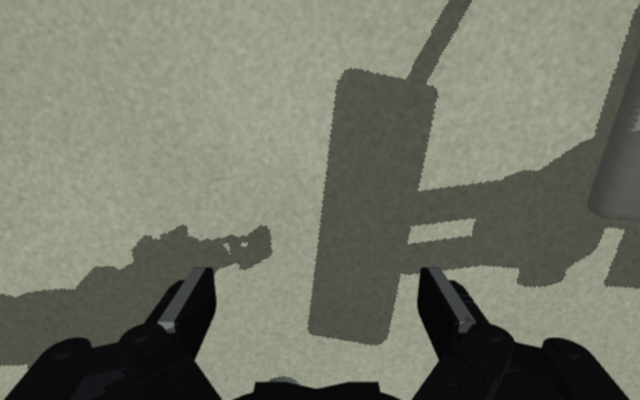

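All four keys are needed in every row; the arm has not moved. I'll send it again with all of them.

>>> {"fn": "servo_tool", "kwargs": {"steps": [{"x": 26, "y": -57, "z": 0, "yaw": 2}, {"x": 53, "y": -114, "z": 0, "yaw": 5}, {"x": 79, "y": -171, "z": 0, "yaw": 8}, {"x": 106, "y": -228, "z": 0, "yaw": 11}, {"x": 132, "y": -285, "z": 0, "yaw": 13}, {"x": 158, "y": -342, "z": 0, "yaw": 16}, {"x": 185, "y": -399, "z": 0, "yaw": 19}, {"x": 211, "y": -456, "z": 0, "yaw": 21}, {"x": 238, "y": -513, "z": 0, "yaw": 24}, {"x": 264, "y": -570, "z": 0, "yaw": 26}, {"x": 290, "y": -627, "z": 0, "yaw": 28}, {"x": 317, "y": -684, "z": 0, "yaw": 29}]}}

```text
time: 1.7
ee_pos: [0.475, -0.1563, 0.2529]
tcp_rot: [-179.9, 0.0, -167.8]
wrist_force: [0.9, 0.3, 0.0]
opening: 0.0855
```

>>> {"fn": "servo_tool", "kwargs": {"steps": [{"x": 0, "y": 0, "z": 0, "yaw": 0}]}}

```text
time: 1.82
ee_pos: [0.4756, -0.1595, 0.2512]
tcp_rot: [-180.0, -0.1, -168.0]
wrist_force: [-1.0, 0.9, -0.6]
opening: 0.0857
```

```bash
python3 - <<'E'
from h import *
o,p,d=snap('wrist','w2'); print(o['ee_pos'],o['tcp_rot'],o['q'],o['time'])
E
```

```text
[ 0.47558136 -0.15946232  0.2512479 ] [-1.79996699e+02 -9.78405398e-02 -1.68044043e+02] [-1.85087894e+01 -1.62146726e+00  3.09271750e+00  9.47968438e+01
 -5.24513846e-02 -3.04647109e+01] 1.825
```

View pics/w2.png

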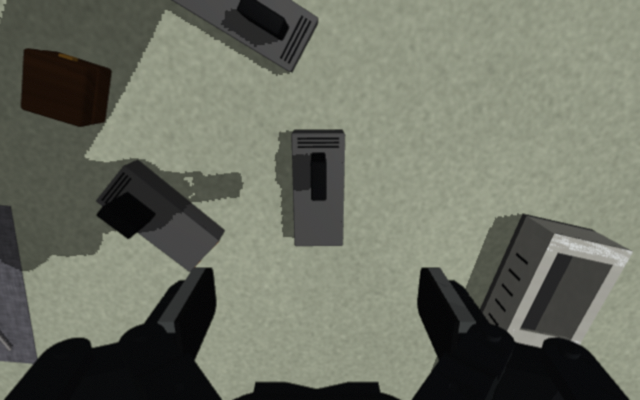

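```bash
python3 - <<'E'
from h import *
z=np.load('pics/w2.npz');p=z['p'];g=cv2.cvtColor(p,cv2.COLOR_RGB2GRAY)
P,_,d=cloud('wrist','w2'); Z=P[...,2]
for n,m,h in [('fin',(Z>0.062)&(Z<0.085),.074),('block',(Z>0.02)&(Z<.085),.030)]:
    M=np.zeros(m.shape,np.uint8);M[120:255,270:360]=m[120:255,270:360]
    cs,_=cv2.findContours(M,0,cv2.CHAIN_APPROX_NONE);c=max(cs,key=cv2.contourArea)
    w=plane('wrist',c.reshape(-1,2).astype(float),h,z['ee'],z['rot'])
    r=cv2.minAreaRect((w[:,:2]*1000).astype(np.float32));print(n,r,cv2.boundingRect(c))
# block top face corners by eye, fin top corners
print(plane('wrist',[(293,136),(344,136),(343,245),(294,245)],.03,z['ee'],z['rot'])*1000)
print(plane('wrist',[(311,153),(325,153),(326,200),(311,200)],.074,z['ee'],z['rot'])*1000)
E
```

```text
fin ((474.471435546875, -158.50164794921875), (37.98573303222656, 13.34227180480957), 11.9271879196167) (311, 158, 16, 43)
block ((498.2395935058594, -153.52615356445312), (120.77507781982422, 51.91374969482422), 12.275199890136719) (291, 131, 54, 115)
[[ 448.93829464 -188.84496501   30.        ]
 [ 438.78112327 -140.75716546   30.        ]
 [ 551.68092154 -115.07759185   30.        ]
 [ 562.48742594 -166.23316895   30.        ]]
[[ 452.989982   -169.65632908   74.        ]
 [ 450.52175543 -157.97107889   74.        ]
 [ 491.67213803 -148.03349368   74.        ]
 [ 494.43393055 -161.10791882   74.        ]]
```

>>> {"fn": "servo_tool", "kwargs": {"steps": [{"x": -3, "y": 0, "z": -40, "yaw": 0.2}, {"x": -6, "y": 0, "z": -85, "yaw": 0.2}, {"x": -6, "y": 0, "z": -130, "yaw": 0.2}, {"x": -6, "y": 0, "z": -160, "yaw": 0.2}, {"x": -6, "y": 0, "z": -178, "yaw": 0.2}, {"x": -6, "y": 0, "z": -190, "yaw": 0.2}, {"x": -6, "y": 0, "z": -190, "yaw": 0.2}], "grip": 45, "grip_force": 20}}

```text
time: 2.75
ee_pos: [0.469, -0.1577, 0.0619]
tcp_rot: [180.0, -0.1, -167.8]
wrist_force: [-1.0, -0.1, 0.3]
opening: 0.0452
```

>>> {"fn": "servo_tool", "kwargs": {"steps": [{"x": 0, "y": 0, "z": 0, "yaw": 0}, {"x": 0, "y": 0, "z": 0, "yaw": 0}, {"x": 0, "y": 0, "z": 0, "yaw": 0}, {"x": 0, "y": 0, "z": 0, "yaw": 0}], "grip": 5, "grip_force": 20}}

```text
time: 3.25
ee_pos: [0.4695, -0.1579, 0.0628]
tcp_rot: [-180.0, -0.0, -167.8]
wrist_force: [-0.2, -1.3, 6.4]
opening: 0.0135
```

>>> {"fn": "servo_tool", "kwargs": {"steps": [{"x": 0, "y": 0, "z": 10, "yaw": 0}, {"x": 0, "y": 0, "z": 25, "yaw": 0}, {"x": 0, "y": 0, "z": 45, "yaw": 0}, {"x": 0, "y": 0, "z": 70, "yaw": 0}, {"x": 0, "y": 0, "z": 90, "yaw": 0}, {"x": 0, "y": 0, "z": 90, "yaw": 0}]}}

```text
time: 4.0
ee_pos: [0.4703, -0.1582, 0.1547]
tcp_rot: [-179.9, 0.1, -167.8]
wrist_force: [0.7, 0.2, -2.5]
opening: 0.0134
```

```bash
python3 - <<'E'
from h import *
o,p,d=snap('wrist','w3'); print(o['ee_pos'],o['tcp_rot'],o['torque'],o['wrist_force'])
o,p,d=snap('scene','s3')
cv2.imwrite('pics/s3c.png',cv2.resize(p[60:260,170:400],None,fx=3,fy=3,interpolation=cv2.INTER_CUBIC)[:,:,::-1])
E
```

```text
[ 0.47026167 -0.1581969   0.15474868] [-1.79875997e+02  1.42599549e-01 -1.67782752e+02] [-0.00283081  0.0522863   0.01809492] [ 0.73991112  0.17367465 -2.47531505]
```

View pics/w3.png

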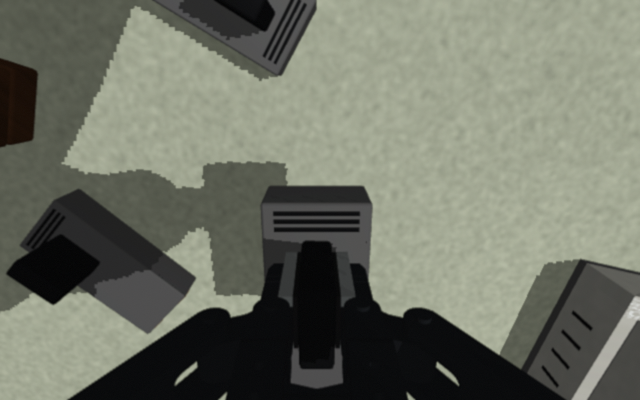

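View pics/s3c.png

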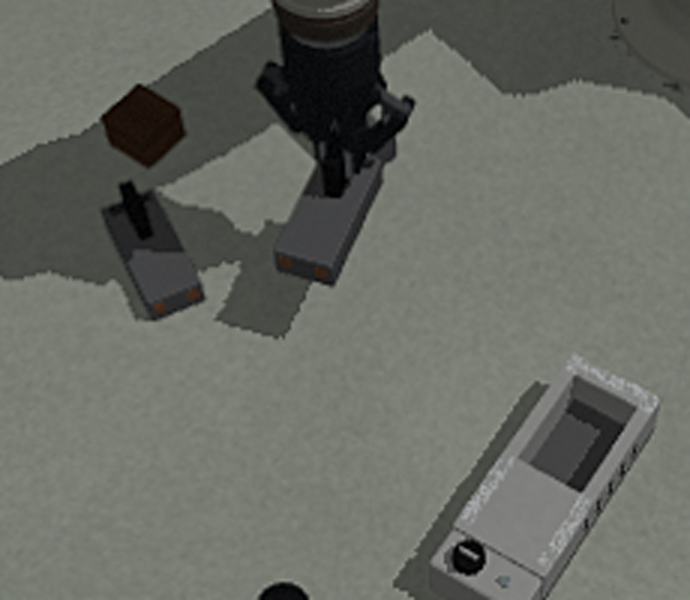

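```bash
cat >> h.py <<'E'
def fitplane(A):
    c=np.median(A,0); 
    for _ in range(5):
        k=np.ones(len(A),bool) if _==0 else abs((A-c)@n)<0.004
        c=A[k].mean(0); n=np.linalg.svd(A[k]-c,full_matrices=False)[2][2]
    return c,n*np.sign(n[2]),k.sum()
E
python3 - <<'E'
from h import *
P,p,d=cloud('wrist','w3')
for win in [(265,205,370,240),(265,205,290,300),(268,188,365,202)]:
    x0,y0,x1,y1=win; A=P[y0:y1,x0:x1].reshape(-1,3); A=A[A[:,2]>.04]
    c,n,k=fitplane(A); print(win,c,n,k,np.degrees(np.arccos(n[2])))
h=np.array([np.cos(np.radians(12.2)),np.sin(np.radians(12.2)),0])
P,p,d=cloud('scene','s3')
E
```

```text
(265, 205, 370, 240) [ 0.45068425 -0.1629533   0.12338951] [0.0077864  0.00630585 0.9999498 ] 3659 0.5740884074700078
(265, 205, 290, 300) [ 0.46233127 -0.17812068  0.1384434 ] [-0.0666443  -0.9858976   0.15350719] 1861 81.16977159469046
(268, 188, 365, 202) [ 0.44145162 -0.16546075  0.11091131] [0.977717   0.20991635 0.00214346] 1351 89.87718859050442
```

>>> {"fn": "servo_tool", "kwargs": {"steps": [{"x": 6, "y": 9, "z": 0, "yaw": -5}, {"x": 18, "y": 26, "z": 0, "yaw": -15}, {"x": 33, "y": 47, "z": 0, "yaw": -25}, {"x": 49, "y": 70, "z": 0, "yaw": -35}, {"x": 65, "y": 93, "z": 0, "yaw": -45}, {"x": 81, "y": 116, "z": 0, "yaw": -55}, {"x": 97, "y": 139, "z": 0, "yaw": -65}, {"x": 113, "y": 162, "z": 0, "yaw": -75}, {"x": 128, "y": 183, "z": 0, "yaw": -85}, {"x": 141, "y": 201, "z": 0, "yaw": -94}, {"x": 149, "y": 212, "z": 0, "yaw": -101}, {"x": 151, "y": 215, "z": 0, "yaw": -103.4}]}}

```text
time: 5.6
ee_pos: [0.6202, 0.0579, 0.1507]
tcp_rot: [-179.8, -0.0, 88.7]
wrist_force: [0.3, -0.8, -2.2]
opening: 0.0139
```

>>> {"fn": "servo_tool", "kwargs": {"steps": [{"x": 0, "y": 0, "z": -10, "yaw": 0}, {"x": 0, "y": 0, "z": -20, "yaw": 0}, {"x": 0, "y": 0, "z": -30, "yaw": 0}, {"x": 0, "y": 0, "z": -30, "yaw": 0}]}}

```text
time: 6.1
ee_pos: [0.6197, 0.0576, 0.1197]
tcp_rot: [-179.8, -0.0, 88.7]
wrist_force: [0.4, 0.0, -2.2]
opening: 0.0137
```

```bash
python3 - <<'E'
from h import *
o,p,d=snap('wrist','w4'); print(o['ee_pos'],o['tcp_rot'],o['q'],o['wrist_force'],o['torque'])
E
```

```text
[0.61973506 0.05758667 0.11970119] [-1.79763007e+02 -7.49332300e-03  8.87183074e+01] [5.29414792e+00 1.45486796e+01 6.19769241e+00 8.18835881e+01
 3.45838604e-02 9.65757542e+01] [ 0.36744702  0.03368462 -2.19971057] [ 0.08936448 -0.04619181 -0.0051422 ]
```

View pics/w4.png

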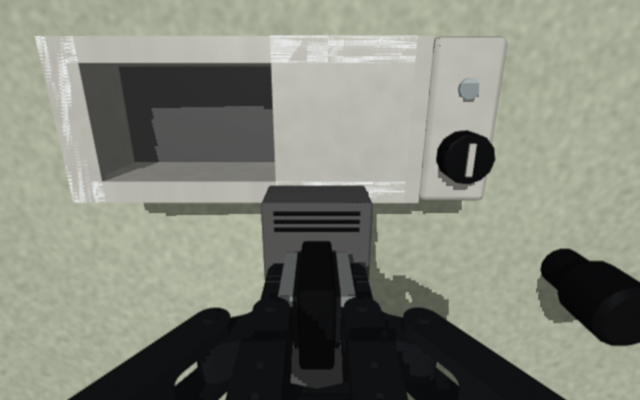

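```bash
python3 - <<'E'
from h import *
z=np.load('pics/w4.npz');p=z['p'];g=cv2.cvtColor(p,cv2.COLOR_RGB2GRAY)
pl=lambda uv,h:plane('wrist',uv,h,z['ee'],z['rot'])*1000
print('mouth',pl([(79.5,63),(271.5,63),(274,181),(103,181)],.056).round(1))
print('outer',pl([(36,37),(505,37),(75,203),(483,200)],.056).round(1))
print('tail',pl([(268,187),(366,187)],.0584).round(1), pl([(262,203),(372,203)],.0884).round(1))
E
```

```text
mouth [[504.3 148.9  56. ]
 [598.5 146.8  56. ]
 [596.1  86.9  56. ]
 [502.9  88.9  56. ]]
outer [[486.2 161.   56. ]
 [710.7 155.8  56. ]
 [484.6  76.6  56. ]
 [710.7  73.6  56. ]]
tail [[593.   84.3  58.4]
 [645.8  83.2  58.4]] [[594.3  85.6  88.4]
 [644.7  84.6  88.4]]
```

>>> {"fn": "servo_tool", "kwargs": {"steps": [{"x": 0, "y": 0, "z": -2, "yaw": 0}, {"x": 0, "y": -1, "z": -3.5, "yaw": 0}, {"x": 0, "y": -4, "z": -4.5, "yaw": 0}, {"x": 0, "y": -8, "z": -6, "yaw": 0}, {"x": 0, "y": -8, "z": -6, "yaw": 0}]}}

```text
time: 6.78
ee_pos: [0.6202, 0.0494, 0.115]
tcp_rot: [-179.9, -0.0, 88.7]
wrist_force: [-2.2, -0.0, 6.1]
opening: 0.0137
```

```bash
python3 - <<'E'
from h import *
o,p,d=snap('wrist','w5'); print(o['ee_pos'],o['wrist_force'],o['torque'])
z=np.load('pics/w5.npz'); P,p,d=cloud('wrist','w5')
A=P[205:235,272:362].reshape(-1,3);print(fitplane(A))
E
```

```text
[0.62015802 0.04940545 0.11497683] [-2.21440622 -0.03391914  6.08823524] [0.22527427 0.54744221 0.15366256]
(array([0.61966309, 0.07013068, 0.08711818]), array([ 0.00173901, -0.18056496,  0.98356152]), np.int64(2691))
```

View pics/w5.png

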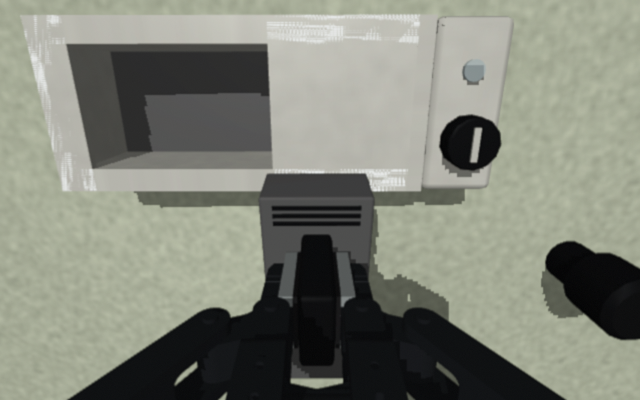

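>>> {"fn": "servo_tool", "kwargs": {"steps": [{"x": 0, "y": -3, "z": -2, "yaw": 0}, {"x": 0, "y": -6, "z": -4, "yaw": 0}, {"x": 0, "y": -9, "z": -6.5, "yaw": 0}, {"x": 0, "y": -12, "z": -9, "yaw": 0}, {"x": 0, "y": -14, "z": -11, "yaw": 0}, {"x": 0, "y": -15.5, "z": -12.5, "yaw": 0}, {"x": 0, "y": -15.5, "z": -12.5, "yaw": 0}]}}

```text
time: 7.7
ee_pos: [0.6201, 0.0331, 0.1028]
tcp_rot: [-179.9, 0.0, 88.7]
wrist_force: [-3.5, -2.9, 6.0]
opening: 0.0137
```

```bash
python3 - <<'E'
from h import *
o,p,d=snap('wrist','w6'); print(o['ee_pos'],o['wrist_force'],o['torque'])
P,p,d=cloud('wrist','w6')
A=P[205:232,272:362].reshape(-1,3);c,n,k=fitplane(A);print(c,n,k,np.degrees(np.arctan2(-n[1],n[2])))
E
```

```text
[0.62010244 0.03311445 0.10280562] [-3.52889541 -2.86464458  6.02880627] [-0.20328571  0.72703183  0.16163959]
[0.61968672 0.0577067  0.08256468] [-0.00490523 -0.45146741  0.89227413] 2360 26.838219342474314
```

View pics/w6.png

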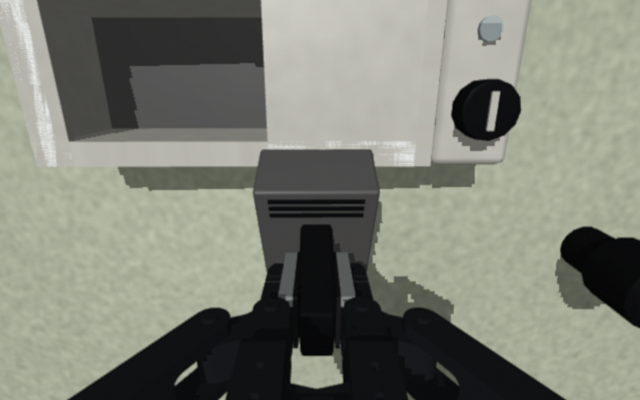

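>>> {"fn": "servo_tool", "kwargs": {"steps": [{"x": 0, "y": -2, "z": -1.5, "yaw": 0}, {"x": 0, "y": -4, "z": -3, "yaw": 0}, {"x": 0, "y": -4, "z": -3, "yaw": 0}, {"x": 0, "y": -4, "z": 10, "yaw": 0}, {"x": 0, "y": -4, "z": 35, "yaw": 0}, {"x": 0, "y": -4, "z": 65, "yaw": 0}, {"x": 0, "y": -4, "z": 75, "yaw": 0}, {"x": 0, "y": -4, "z": 75, "yaw": 0}]}}

```text
time: 8.75
ee_pos: [0.6202, 0.0292, 0.1779]
tcp_rot: [-179.9, 0.1, 88.7]
wrist_force: [0.5, 0.5, -3.4]
opening: 0.0137
```

```bash
python3 - <<'E'
from h import *
o,p,d=snap('wrist','w7'); print(o['ee_pos'],o['wrist_force'],o['torque'])
P,p,d=cloud('wrist','w7')
A=P[198:226,272:362].reshape(-1,3);c,n,k=fitplane(A);print(c,n,k,np.degrees(np.arctan2(-n[1],n[2])))
E
```

```text
[0.62024935 0.02917649 0.17786382] [ 0.46110226  0.53416699 -3.44634616] [ 0.04971489 -0.00189101  0.01921177]
[0.61994021 0.05752964 0.16006519] [-0.00994199 -0.48649916  0.87362447] 2508 29.11231718240732
```

View pics/w7.png

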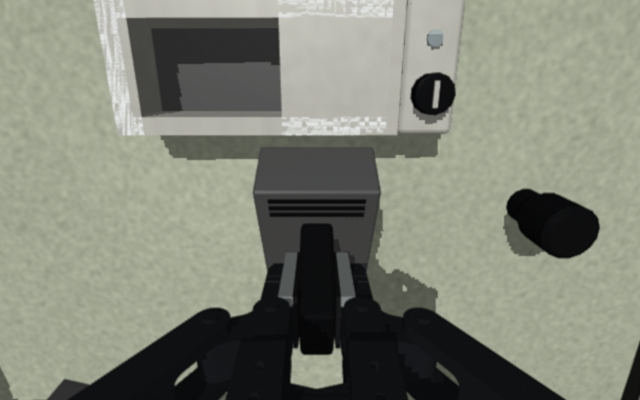

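```bash
python3 - <<'E'
from h import *
z=np.load('pics/w7.npz');ee,rot=z['ee'],z['rot'];P,p,d=cloud('wrist','w7')
c,n,k=fitplane(P[198:226,272:362].reshape(-1,3)); c2,n2,k2=fitplane(P[158:186,275:360].reshape(-1,3)); print('rear',c2,n2)
o,v=rays('wrist',[(254.5,191),(379.5,191),(261,149),(372,149)],ee,rot)
T=[o+v[i]*((c-o)@n)/(v[i]@n) for i in (0,1)]; B=[o+v[i]*((c2-o)@n2)/(v[i]@n2) for i in (2,3)]
T=np.array(T);B=np.array(B);print(T.round(4),B.round(4),np.linalg.norm(T[0]-T[1]),np.linalg.norm(T.mean(0)-B.mean(0)))
w=T[1]-T[0];print('cross yaw',np.degrees(np.arctan2(w[1],w[0])), 'roll',np.degrees(np.arcsin(w[2]/np.linalg.norm(w))))
th=np.radians(29.1);yw=np.radians(-91.2);f=np.array([np.cos(yw)*np.cos(th),np.sin(yw)*np.cos(th),-np.sin(th)])
tb=B.mean(0);nose=tb+.12*f;print('tailbot-ee',tb-ee,'nose-ee',nose-ee)
# expected
hx=np.array([np.cos(yw),np.sin(yw)])
print('along', (tb-ee)[:2]@hx,(nose-ee)[:2]@hx,'lat',(tb-ee)[:2]@[-hx[1],hx[0]])
tt=T.mean(0);print('from top: tailbot', tt-ee-.03*n)
E
```

```text
rear [0.62049563 0.0735227  0.15427915] [0.02230659 0.89095436 0.45354465]
[[0.5958 0.0691 0.1663]
 [0.6451 0.068  0.1662]] [[0.5954 0.081  0.1407]
 [0.6455 0.0799 0.1406]] 0.04929006030150292 0.028173719900652337
cross yaw -1.3225701351560273 roll -0.08457807514001835
tailbot-ee [ 0.0001902   0.05127401 -0.03719104] nose-ee [-0.00200567 -0.05355566 -0.09555128]
along -0.05126674734169641 0.05358591942255941 lat -0.0008836473004766196
from top: tailbot [ 0.00046185  0.0539926  -0.0378516 ]
```

>>> {"fn": "servo_tool", "kwargs": {"steps": [{"x": -5, "y": 4, "z": 8, "yaw": 5}, {"x": -14, "y": 13, "z": 15, "yaw": 14}, {"x": -24, "y": 23, "z": 15, "yaw": 23}, {"x": -34, "y": 32, "z": 15, "yaw": 32}, {"x": -44, "y": 42, "z": 15, "yaw": 41}, {"x": -54, "y": 51, "z": 15, "yaw": 50}, {"x": -64, "y": 61, "z": 15, "yaw": 59}, {"x": -74, "y": 70, "z": 15, "yaw": 68}, {"x": -83, "y": 79, "z": 15, "yaw": 77}, {"x": -90, "y": 85, "z": 10, "yaw": 85}, {"x": -94.7, "y": 89.6, "z": 5, "yaw": 90}, {"x": -94.7, "y": 89.6, "z": 0, "yaw": 90}]}}

```text
time: 10.3
ee_pos: [0.5245, 0.1188, 0.1755]
tcp_rot: [-179.8, -0.0, 178.7]
wrist_force: [0.8, 0.6, -2.2]
opening: 0.0136
```

>>> {"fn": "servo_tool", "kwargs": {"steps": [{"x": 0, "y": 0, "z": 0, "yaw": 0}]}}

```text
time: 10.42
ee_pos: [0.5242, 0.1186, 0.1743]
tcp_rot: [-179.8, -0.1, 178.6]
wrist_force: [0.1, -0.7, -2.6]
opening: 0.0138
```

```bash
python3 - <<'E'
from h import *
o,p,d=snap('wrist','w8'); print(o['ee_pos'],o['tcp_rot'],o['q'],o['wrist_force'])
o,p,d=snap('top','t8'); cv2.imwrite('pics/t8c.png',cv2.resize(p[110:260,200:400],None,fx=4,fy=4,interpolation=cv2.INTER_CUBIC)[:,:,::-1])
o,p,d=snap('scene','s8'); cv2.imwrite('pics/s8c.png',cv2.resize(p[130:290,270:470],None,fx=3.7,fy=3.7,interpolation=cv2.INTER_CUBIC)[:,:,::-1])
E
```

```text
[0.52422097 0.11863439 0.17430571] [-1.79753337e+02 -1.41475840e-01  1.78563888e+02] [12.85147019  2.56939363 -1.19907279 86.42950717 -0.20411867 14.28763026] [ 0.07408379 -0.66386345 -2.60983301]
```

View pics/w8.png

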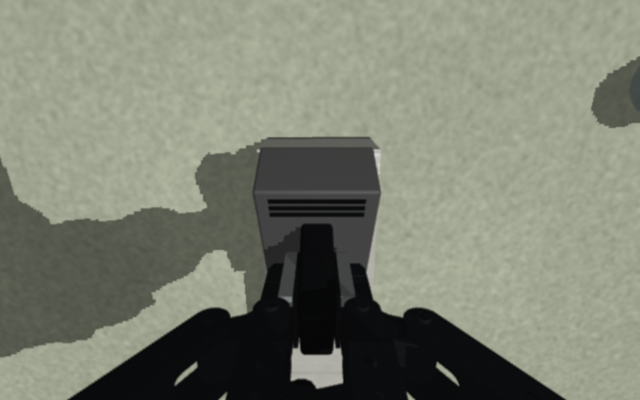

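View pics/t8c.png

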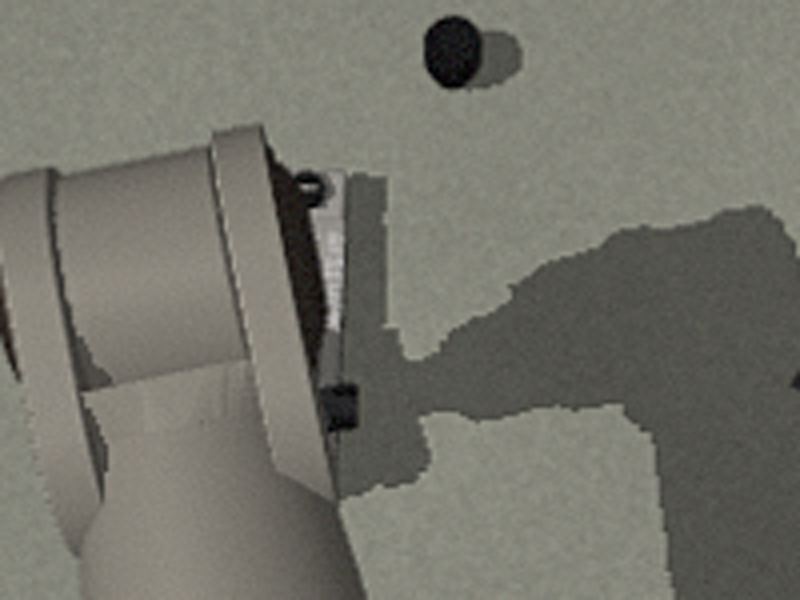

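View pics/s8c.png

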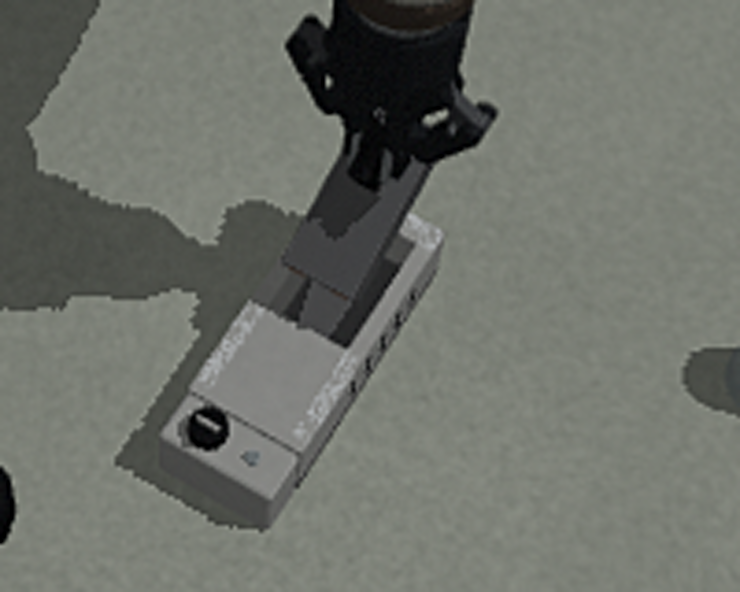

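```bash
python3 - <<'E'
from h import *
z=np.load('pics/w8.npz');p=z['p'];c=p[125:165,240:400]
cv2.imwrite('pics/w8c.png',cv2.resize(c,None,fx=5,fy=5,interpolation=cv2.INTER_NEAREST)[:,:,::-1])
pl=lambda uv,h:plane('wrist',uv,h,z['ee'],z['rot'])*1000
print(pl([(268,137),(370,137)],.0).round(1),pl([(380,149)],.056).round(1))
P,_,d=cloud('wrist','w8');print(P[143,300:340:8].round(4))
c,n,k=fitplane(P[198:226,272:362].reshape(-1,3));print(n,np.degrees(np.arctan2(n[0],n[2])))
E
```

```text
[[485.   77.6   0. ]
 [487.1 162.5   0. ]] [[486.9 161.5  56. ]]
[[0.485  0.1059 0.0342]
 [0.4852 0.1118 0.0341]
 [0.4853 0.1178 0.0343]
 [0.4857 0.1237 0.0328]
 [0.4856 0.1296 0.0342]]
[ 0.4896467  -0.009214    0.87187225] 29.318728720267604
```

View pics/w8c.png

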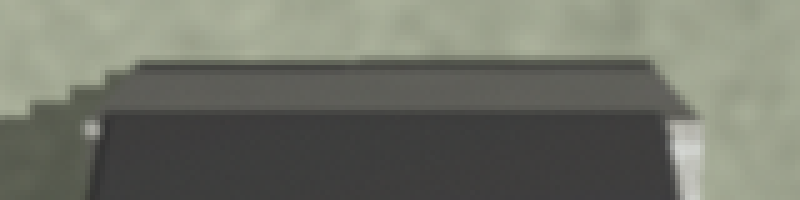

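>>> {"fn": "servo_tool", "kwargs": {"steps": [{"x": 0.5, "y": 0.2, "z": -10, "yaw": 0.2}, {"x": 1, "y": 0.4, "z": -25, "yaw": 0.2}, {"x": 1, "y": 0.4, "z": -40, "yaw": 0.2}, {"x": 1, "y": 0.4, "z": -50, "yaw": 0.2}, {"x": 1, "y": 0.4, "z": -57, "yaw": 0.2}, {"x": 1, "y": 0.4, "z": -57, "yaw": 0.2}]}}

```text
time: 11.32
ee_pos: [0.5254, 0.119, 0.1177]
tcp_rot: [-179.8, -0.1, 178.8]
wrist_force: [0.1, 0.4, -1.4]
opening: 0.0137
```

>>> {"fn": "servo_tool", "kwargs": {"steps": [{"x": 5, "y": 0, "z": -2, "yaw": 0}, {"x": 10, "y": 0, "z": -4, "yaw": 0}, {"x": 15, "y": 0, "z": -6, "yaw": 0}, {"x": 20, "y": 0, "z": -8, "yaw": 0}, {"x": 24, "y": 0, "z": -9.5, "yaw": 0}, {"x": 27, "y": 0, "z": -10, "yaw": 0}, {"x": 27, "y": 0, "z": -10, "yaw": 0}]}}

```text
time: 12.2
ee_pos: [0.5525, 0.119, 0.1077]
tcp_rot: [-179.8, -0.1, 178.8]
wrist_force: [-0.1, -0.1, -2.4]
opening: 0.0133
```

```bash
python3 - <<'E'
from h import *
o,p,d=snap('wrist','w9'); print(o['ee_pos'],o['tcp_rot'],o['wrist_force'],o['torque'])
P,_,d=cloud('wrist','w9')
c,n,k=fitplane(P[198:226,272:362].reshape(-1,3));print(n,np.degrees(np.arctan2(n[0],n[2])))
o,p,d=snap('scene','s9'); cv2.imwrite('pics/s9c.png',cv2.resize(p[130:290,270:470],None,fx=3.7,fy=3.7,interpolation=cv2.INTER_CUBIC)[:,:,::-1])
E
```

```text
[0.5525106  0.11899144 0.10765551] [-1.79762320e+02 -1.17492576e-01  1.78802702e+02] [-0.06664452 -0.1486614  -2.41391474] [ 0.02248878  0.06893737 -0.04813094]
[ 0.49138936 -0.00723321  0.87090997] 29.432786918451797
```

View pics/w9.png

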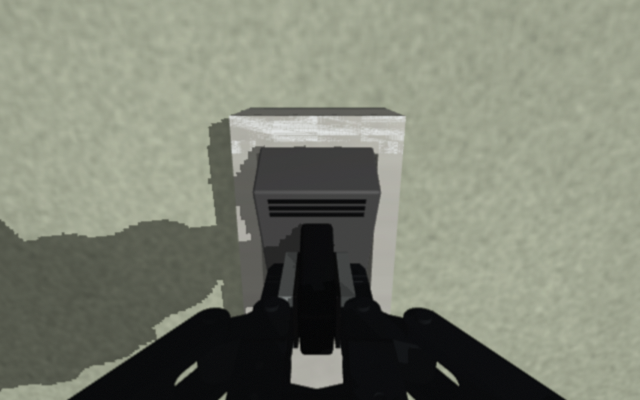

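View pics/s9c.png

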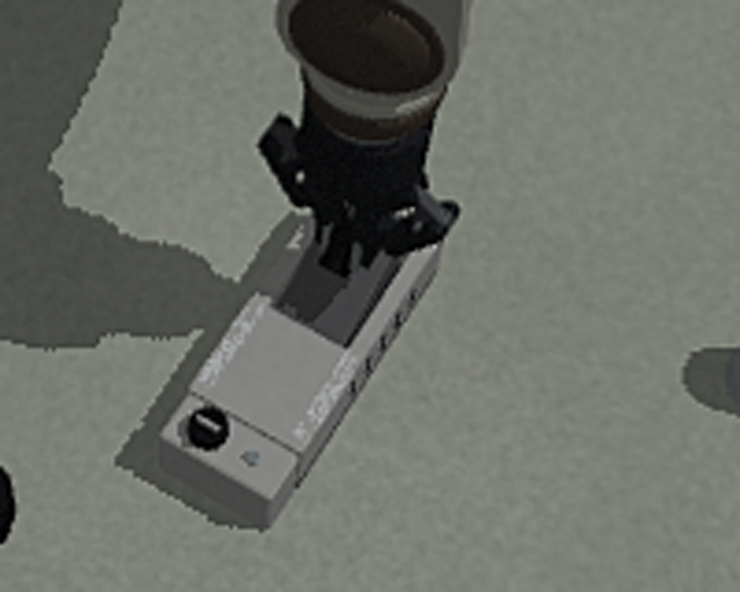

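```bash
python3 - <<'E'
from h import *
z=np.load('pics/w9.npz');ee,rot=z['ee'],z['rot']
pl=lambda uv,h:plane('wrist',uv,h,ee,rot)*1000
print(pl([(230,116),(406,116)],.056).round(1))
P,_,d=cloud('wrist','w9')
c2,n2,k2=fitplane(P[158:186,275:360].reshape(-1,3))
o,v=rays('wrist',[(261,149),(376,149)],ee,rot)
print([(o+r*((c2-o)@n2)/(r@n2)).round(4) for r in v])
E
```

```text
[[485.1  77.8  56. ]
 [486.8 162.1  56. ]]
[array([0.4986, 0.094 , 0.0707]), array([0.4997, 0.1459, 0.0706])]
```

>>> {"fn": "servo_tool", "kwargs": {"steps": [{"x": 3, "y": 0, "z": -1.5, "yaw": 0}, {"x": 5.5, "y": 0, "z": -3, "yaw": 0}, {"x": 5.5, "y": 0, "z": -3.5, "yaw": 0}, {"x": 3, "y": 0, "z": -5.2, "yaw": 0}, {"x": 0.5, "y": 0, "z": -6.8, "yaw": 0}, {"x": -1.5, "y": 0, "z": -8, "yaw": 0}, {"x": -1.5, "y": 0, "z": -8, "yaw": 0}]}}

```text
time: 13.18
ee_pos: [0.5519, 0.1191, 0.1009]
tcp_rot: [-179.8, 0.1, 178.8]
wrist_force: [5.7, -0.2, 2.6]
opening: 0.0137
```

```bash
cat > m.py <<'E'
from h import *
import sys
f=sys.argv[1]
o,p,d=snap('wrist',f); print('t',o['time'],o['ee_pos'].round(4),o['wrist_force'].round(1),o['torque'].round(2))
z=np.load('pics/%s.npz'%f);ee,rot=z['ee'],z['rot'];P,_,d=cloud('wrist',f)
r0=int(sys.argv[2]) if len(sys.argv)>2 else 198
c,n,k=fitplane(P[r0:r0+28,275:358].reshape(-1,3));th=np.arctan2(n[0],n[2]);print('tilt',np.degrees(th).round(2),'k',k)
# tail-top edge: farthest inlier of top plane along -x in column band
Q=P[120:300,285:350].reshape(-1,3); s=abs((Q-c)@n)<0.0025; s&=Q[:,2]>c[2]-.02
ux=np.array([np.cos(th),0,-np.sin(th)]); a=(Q[s]-c)@ux; ta=np.percentile(a,1)
T=c+ta*ux; B=T-.03*n; N=B+.12*ux
org=np.array([.498,.1197,.008]); yw=np.radians(-1.25)
for nm,q in [('tailtop',T),('tailbot',B),('nose',N),('tcp',ee)]:
    e=(q-org)*1000; print(nm,(np.cos(yw)*e[0]+np.sin(yw)*e[1]).round(1),(-np.sin(yw)*e[0]+np.cos(yw)*e[1]).round(1),e[2].round(1))
E
python3 m.py w10
```

```text
t 13.175 [0.5519 0.1191 0.1009] [ 5.7 -0.2  2.6] [-0.05 -1.22 -0.02]
tilt 26.48 k 2311
tailtop 14.1 -0.9 78.9
tailbot 0.7 -0.9 52.1
nose 108.1 1.4 -1.4
tcp 53.9 0.6 92.9
```

View pics/w10.png

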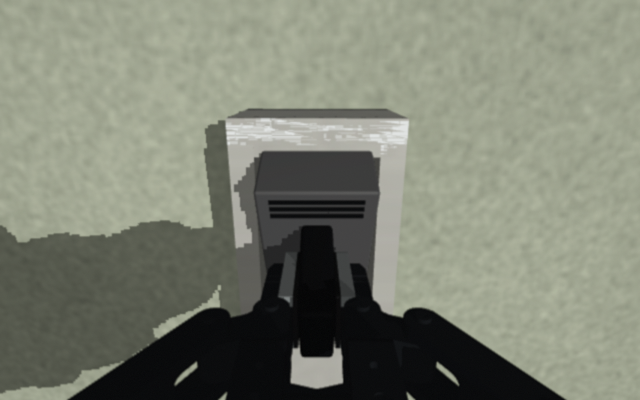

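>>> {"fn": "servo_tool", "kwargs": {"steps": [{"x": 1, "y": 0, "z": 1.2, "yaw": 0}, {"x": 4, "y": 0, "z": 1.2, "yaw": 0}, {"x": 7, "y": 0, "z": 1, "yaw": 0}, {"x": 7, "y": 0, "z": 0, "yaw": 0}, {"x": 5.5, "y": 0, "z": -1.2, "yaw": 0}, {"x": 3.9, "y": 0, "z": -2.6, "yaw": 0}, {"x": 3.9, "y": 0, "z": -2.6, "yaw": 0}]}}

```text
time: 14.1
ee_pos: [0.5558, 0.1191, 0.0986]
tcp_rot: [-179.8, 0.1, 178.8]
wrist_force: [0.0, 0.0, 3.8]
opening: 0.0139
```

```bash
python3 m.py w11
```

```text
t 14.1 [0.5558 0.1191 0.0986] [0.  0.  3.8] [-0.04 -0.28 -0.04]
tilt 24.39 k 2319
tailtop 18.4 -0.7 75.3
tailbot 6.1 -0.8 48.0
nose 115.3 1.6 -1.5
tcp 57.8 0.7 90.6
```

>>> {"fn": "servo_tool", "kwargs": {"steps": [{"x": 0.5, "y": 0, "z": 1, "yaw": 0}, {"x": 3, "y": 0, "z": 1, "yaw": 0}, {"x": 4.8, "y": 0, "z": 0.8, "yaw": 0}, {"x": 4.8, "y": 0, "z": 0, "yaw": 0}, {"x": 2.5, "y": 0, "z": -1.8, "yaw": 0}, {"x": 0.5, "y": 0, "z": -3.5, "yaw": 0}, {"x": -1.5, "y": 0, "z": -5, "yaw": 0}, {"x": -3, "y": 0, "z": -6.4, "yaw": 0}, {"x": -3, "y": 0, "z": -6.4, "yaw": 0}]}}

```text
time: 15.28
ee_pos: [0.5529, 0.1192, 0.0927]
tcp_rot: [-179.8, 0.2, 178.8]
wrist_force: [-2.5, 0.3, 5.0]
opening: 0.0135
```

```bash
python3 m.py w12
```

```text
t 15.275 [0.5529 0.1192 0.0927] [-2.5  0.3  5. ] [ 0.01  0.19 -0.02]
tilt 18.84 k 2314
tailtop 17.0 -0.7 66.3
tailbot 7.3 -0.8 37.9
nose 120.8 1.6 -0.8
tcp 54.9 0.7 84.7
```

View pics/w12.png

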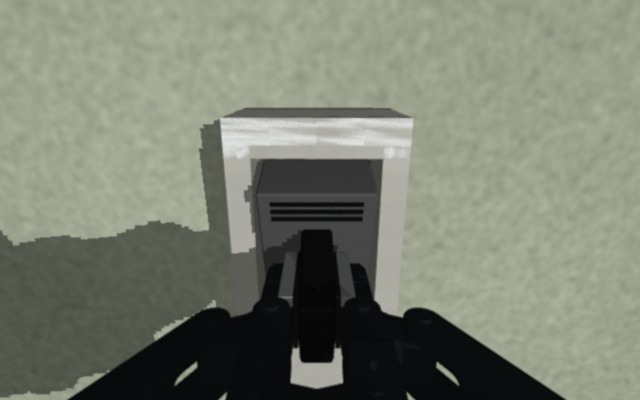

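>>> {"fn": "servo_tool", "kwargs": {"steps": [{"x": 1, "y": 0, "z": 1, "yaw": 0}, {"x": 4, "y": 0, "z": 1, "yaw": 0}, {"x": 6.5, "y": 0, "z": 0.8, "yaw": 0}, {"x": 6.5, "y": 0, "z": 0, "yaw": 0}, {"x": 3.5, "y": 0, "z": -2.7, "yaw": 0}, {"x": 0.5, "y": 0, "z": -5.5, "yaw": 0}, {"x": -2.5, "y": 0, "z": -8.5, "yaw": 0}, {"x": -5.5, "y": 0, "z": -12, "yaw": 0}, {"x": -8.5, "y": 0, "z": -15.5, "yaw": 0}, {"x": -11, "y": 0, "z": -18.7, "yaw": 0}, {"x": -11, "y": 0, "z": -18.7, "yaw": 0}]}}

```text
time: 16.7
ee_pos: [0.5415, 0.1192, 0.0736]
tcp_rot: [-179.8, 0.1, 178.8]
wrist_force: [-1.1, 0.5, 0.5]
opening: 0.0136
```

```bash
python3 m.py w13
```

```text
t 16.7 [0.5415 0.1192 0.0736] [-1.1  0.5  0.5] [0.21 0.09 0.05]
tilt -2.57 k 2312
tailtop -12.6 -1.4 37.2
tailbot -11.2 -1.5 7.2
nose 108.6 1.1 12.6
tcp 43.5 0.5 65.6
```

View pics/w13.png

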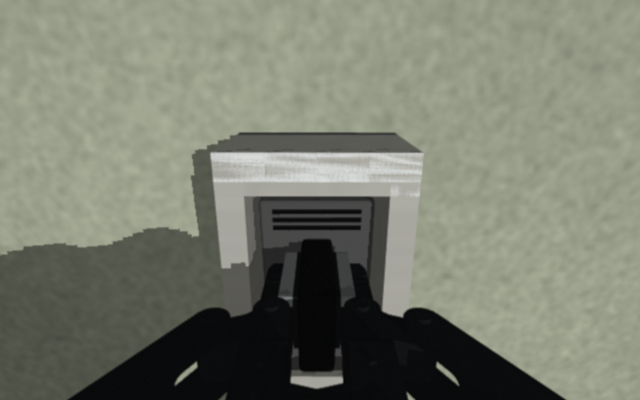

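```bash
python3 m.py w14 206
```

```text
t 16.75 [0.5416 0.1192 0.0737] [-2.   0.8  1.1] [0.22 0.07 0.12]
tilt 4.84 k 2319
tailtop -12.6 -1.5 41.4
tailbot -15.1 -1.6 11.5
nose 104.5 1.0 1.4
tcp 43.6 0.5 65.7
```

>>> {"fn": "servo_tool", "kwargs": {"steps": [{"x": -1.5, "y": 0, "z": -1.7, "yaw": 0}, {"x": -3, "y": 0, "z": -3.4, "yaw": 0}, {"x": -3.5, "y": 0, "z": -4.5, "yaw": 0}, {"x": -3.5, "y": 0, "z": -4.5, "yaw": 0}]}}

```text
time: 17.3
ee_pos: [0.5381, 0.1192, 0.0691]
tcp_rot: [-179.8, 0.1, 178.8]
wrist_force: [1.4, 0.8, 1.2]
opening: 0.0139
```

```bash
python3 m.py w15 212
```

```text
t 17.3 [0.5381 0.1192 0.0691] [1.4 0.8 1.2] [ 0.23 -0.59  0.06]
tilt 4.21 k 2315
tailtop -12.6 -1.6 35.4
tailbot -14.8 -1.6 5.5
nose 104.9 1.0 -3.3
tcp 40.1 0.4 61.1
```

View pics/w15.png

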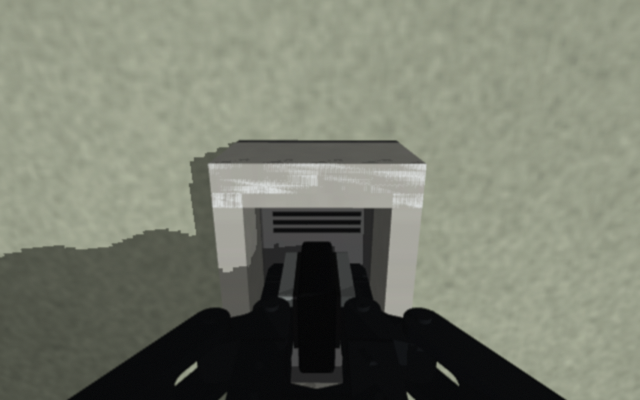

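```bash
python3 - <<'E'
from h import *
P,p,d=cloud('wrist','w15')
for r in (204,206,208,210,213,216,220,224,228,232,236,240,244): 
    a=np.median(P[r,278:358],0);print(r,((a-[.498,.1197,.008])*1000).round(1))
E
```

```text
204 [ 4.3 -0.3 49.4]
206 [ 5.3 -0.3 48.9]
208 [12.1 -0.4 32.6]
210 [13.1 -0.5 32.7]
213 [14.2 -0.5 33.5]
216 [15.9 -0.5 32.6]
220 [17.5 -0.6 33.6]
224 [19.9 -0.6 32.6]
228 [21.5 -0.6 33.4]
232 [23.9 -0.7 32.5]
236 [25.9 -0.7 32.5]
240 [28.1 -0.8 32.5]
244 [29.6 -0.8 33.1]
```

>>> {"fn": "servo_tool", "kwargs": {"steps": [{"x": -0.5, "y": 0, "z": -1, "yaw": 0}, {"x": -0.5, "y": 0, "z": -1.5, "yaw": 0}, {"x": -0.5, "y": 0, "z": -1.5, "yaw": 0}]}}

```text
time: 17.73
ee_pos: [0.5373, 0.1192, 0.0679]
tcp_rot: [-179.8, 0.1, 178.8]
wrist_force: [-2.8, -0.1, 6.0]
opening: 0.0134
```

>>> {"fn": "servo_tool", "kwargs": {"steps": [{"x": 1.5, "y": 0, "z": 0.3, "yaw": 0}, {"x": 3, "y": 0, "z": 0.3, "yaw": 0}, {"x": 3, "y": 0, "z": 0.3, "yaw": 0}], "grip_force": 30}}

```text
time: 18.1
ee_pos: [0.5402, 0.1191, 0.068]
tcp_rot: [-179.8, 0.1, 178.8]
wrist_force: [-2.7, -0.5, 3.4]
opening: 0.0132
```

```bash
python3 - <<'E'
from h import *
o,_,_=snap('wrist','w16');P,p,d=cloud('wrist','w16');print(o['ee_pos'],o['wrist_force'],o['torque'])
for r in (206,208,210,213,220,228,236,240,244): 
    a=np.median(P[r,278:358],0);print(r,((a-[.498,.1197,.008])*1000).round(1))
E
```

```text
[0.54021221 0.11910353 0.06803991] [-2.73836324 -0.54151584  3.43167548] [-0.00629769  0.30868967 -0.00392798]
206 [13.3 -0.6 31.3]
208 [14.2 -0.6 31.3]
210 [15.1 -0.1 31.4]
213 [16.4 -0.6 32.1]
220 [19.9 -0.7 31.8]
228 [23.9 -0.8 31.7]
236 [28.1 -0.9 31.4]
240 [30.1 -0.9 31.3]
244 [31.9 -0.9 31.8]
```

>>> {"fn": "servo_tool", "kwargs": {"steps": [{"x": 1.5, "y": 0, "z": 0, "yaw": 0}, {"x": 3, "y": 0, "z": 0, "yaw": 0}, {"x": 3, "y": 0, "z": 0, "yaw": 0}]}}

```text
time: 18.52
ee_pos: [0.5434, 0.1191, 0.068]
tcp_rot: [-179.8, 0.1, 178.8]
wrist_force: [-2.0, -0.7, 1.3]
opening: 0.0135
```

>>> {"fn": "servo_tool", "kwargs": {"steps": [{"x": 1.5, "y": 0, "z": 0, "yaw": 0}, {"x": 3, "y": -0.1, "z": 0, "yaw": 0}, {"x": 3, "y": -0.1, "z": 0, "yaw": 0}]}}

```text
time: 18.9
ee_pos: [0.5467, 0.119, 0.068]
tcp_rot: [-179.8, 0.1, 178.8]
wrist_force: [-2.6, -0.1, 2.6]
opening: 0.0134
```

>>> {"fn": "servo_tool", "kwargs": {"steps": [{"x": 1.5, "y": 0, "z": 0, "yaw": 0}, {"x": 3, "y": -0.1, "z": 0, "yaw": 0}, {"x": 3, "y": -0.1, "z": 0, "yaw": 0}]}}

```text
time: 19.27
ee_pos: [0.5498, 0.119, 0.068]
tcp_rot: [-179.8, 0.1, 178.8]
wrist_force: [-3.6, 0.5, 3.1]
opening: 0.0137
```

>>> {"fn": "servo_tool", "kwargs": {"steps": [{"x": 1.5, "y": 0, "z": 0, "yaw": 0}, {"x": 3, "y": -0.1, "z": 0, "yaw": 0}, {"x": 3, "y": -0.1, "z": 0, "yaw": 0}]}}

```text
time: 19.65
ee_pos: [0.552, 0.1189, 0.0681]
tcp_rot: [-179.8, -0.0, 178.8]
wrist_force: [-10.7, 0.2, 7.5]
opening: 0.0137
```

>>> {"fn": "servo_tool", "kwargs": {"steps": [{"x": 0.7, "y": 0, "z": 0, "yaw": 0}, {"x": 1.2, "y": 0, "z": 0, "yaw": 0}, {"x": 1.2, "y": 0, "z": 0, "yaw": 0}]}}

```text
time: 20.02
ee_pos: [0.552, 0.1189, 0.068]
tcp_rot: [-179.8, -0.2, 178.8]
wrist_force: [-10.4, -0.2, 8.5]
opening: 0.0135
```

```bash
python3 - <<'E'
from h import *
o,_,_=snap('wrist','w17');P,p,d=cloud('wrist','w17');print(o['ee_pos'],o['wrist_force'],o['torque'])
for r in range(176,240,4): 
    a=np.median(P[r,278:358],0);print(r,((a-[.498,.1197,.008])*1000).round(1))
E
```

```text
[0.55199162 0.11894086 0.06801442] [-10.38399548  -0.17170705   8.49616451] [0.15006075 1.78488212 0.01118251]
176 [18.9 -0.6  1. ]
180 [21.1 -0.7  1.3]
184 [23.3 -0.7  1.1]
188 [23.5 -0.7  7.9]
192 [23.5 -0.7 14.7]
196 [23.6 -0.7 21. ]
200 [23.7 -0.7 26.7]
204 [24.1 -0.7 31.1]
208 [25.9 -0.7 31.4]
212 [27.6 -0.8 32.1]
216 [29.5 -0.4 32.2]
220 [31.6 -0.4 31.8]
224 [33.5 -0.9 32.2]
228 [35.6 -0.  31.5]
232 [37.4 -1.  32.1]
236 [39.7 -1.  31.4]
```

View pics/w17.png

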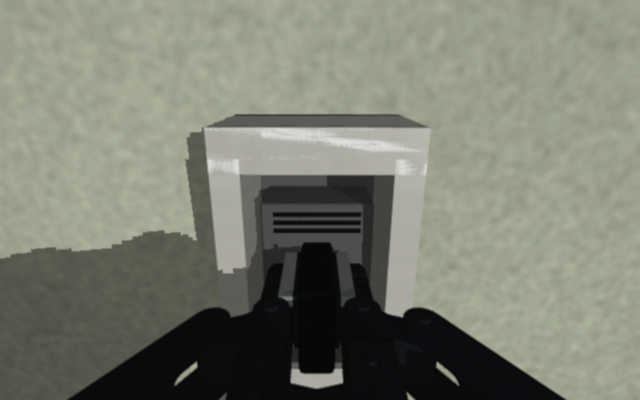

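>>> {"fn": "servo_tool", "kwargs": {"steps": [{"x": 1, "y": 0, "z": 0, "yaw": 0}, {"x": 2, "y": 0, "z": 0, "yaw": 0}, {"x": 2, "y": 0, "z": 0, "yaw": 0}]}}

```text
time: 20.45
ee_pos: [0.5521, 0.119, 0.068]
tcp_rot: [-179.8, -0.4, 178.8]
wrist_force: [-16.1, 0.8, 11.9]
opening: 0.0137
```

>>> {"fn": "servo_tool", "kwargs": {"steps": [{"x": 0.5, "y": 0, "z": 0, "yaw": 0}, {"x": 0.5, "y": 0, "z": 0, "yaw": 0}, {"x": 0.5, "y": 0, "z": 0, "yaw": 0}, {"x": 0.5, "y": 0, "z": 0, "yaw": 0}], "grip": 22}}

```text
time: 20.95
ee_pos: [0.5527, 0.1189, 0.0679]
tcp_rot: [-179.8, -0.4, 178.8]
wrist_force: [-0.1, -0.7, 0.5]
opening: 0.0219
```

```bash
python3 - <<'E'
from h import *
o,_,_=snap('wrist','w18');P,p,d=cloud('wrist','w18');print(o['ee_pos'],o['wrist_force'],o['torque'])
for r in range(180,240,4): 
    a=np.median(P[r,278:358],0);print(r,((a-[.498,.1197,.008])*1000).round(1))
E
```

```text
[0.5527029  0.11892567 0.06791914] [-0.06458674 -0.73606097  0.47302786] [ 0.01024081 -0.03686803 -0.02383274]
180 [21.6 -0.7  1.3]
184 [23.8 -0.7  1.3]
188 [23.4 -0.7  9.7]
192 [23.4 -0.7 16.8]
196 [23.5 -0.7 22.9]
200 [23.5 -0.7 29. ]
204 [24.8 -0.7 31. ]
208 [26.6 -0.8 31.3]
212 [28.3 -0.8 32. ]
216 [30.4 -0.8 31.2]
220 [32.1 -0.9 31.9]
224 [34.4 -0.9 31.2]
228 [36.  -0.9 32. ]
232 [38.4 -0.5 31.3]
236 [40.4 -1.  31.4]
```

View pics/w18.png

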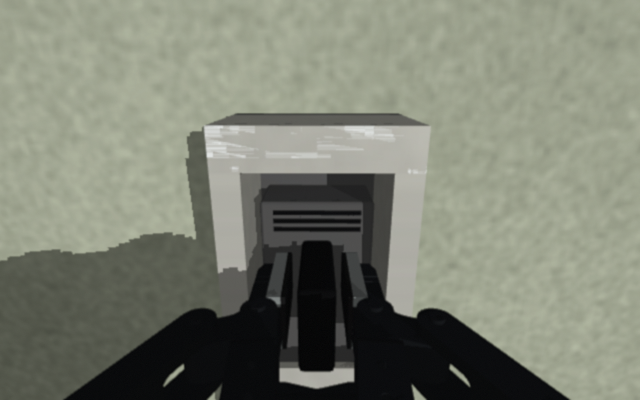

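>>> {"fn": "servo_tool", "kwargs": {"steps": [{"x": 0, "y": 0, "z": 10, "yaw": 0}, {"x": 0, "y": 0, "z": 25, "yaw": 0}, {"x": 0, "y": 0, "z": 50, "yaw": 0}, {"x": 0, "y": 0, "z": 80, "yaw": 0}, {"x": -20, "y": 0, "z": 120, "yaw": 0}, {"x": -30, "y": 0, "z": 130, "yaw": 0}, {"x": -30, "y": 0, "z": 130, "yaw": 0}]}}

```text
time: 21.88
ee_pos: [0.5228, 0.1191, 0.1992]
tcp_rot: [-179.8, -0.3, 178.8]
wrist_force: [-0.0, -0.3, 0.1]
opening: 0.0218
```

```bash
python3 - <<'E'
from h import *
o,_,_=snap('wrist','w19');print(o['time'],o['ee_pos'],o['wrist_force'])
E
```

```text
21.875 [0.52278336 0.11907567 0.19924765] [-0.04721624 -0.2560699   0.0625207 ]
```

View pics/w19.png

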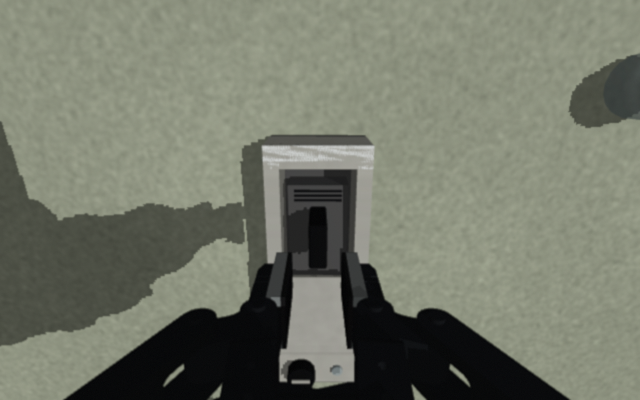

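```bash
python3 - <<'E'
from h import *
P,p,d=cloud('wrist','w19')
B=[.498,.1197,.008]
for r in (172,176,178,180,182,184,186,188,192,196,202): print(r,((np.median(P[r,298:340],0)-B)*1000).round(1))
a=((np.median(P[188:204,291:298].reshape(-1,3),0)-B)*1000);b=((np.median(P[188:204,340:346].reshape(-1,3),0)-B)*1000);print(a,b)
z=np.load('pics/w19.npz')
print('fin top',plane('wrist',[(309,207),(327,207),(327,268),(309,268)],.082,z['ee'],z['rot']).mean(0)*1000-np.array(B)*1000)
o,p,d=snap('scene','s19');q=np.load('pics/scene0.npz')['p']
for n,(x0,y0,x1,y1) in dict(eye=(245,245,285,285),jar=(465,210,500,245),ring=(200,85,235,118)).items(): print(n,abs(p[y0:y1,x0:x1].astype(int)-q[y0:y1,x0:x1]).mean())
cv2.imwrite('pics/s19c.png',cv2.resize(p[60:290,180:500],None,fx=2.5,fy=2.5)[:,:,::-1])
E
```

```text
172 [20.1 -0.1  1.4]
176 [23.2 -0.2  3.5]
178 [23.3 -0.2 10.5]
180 [23.4 -0.2 16.8]
182 [23.3 -0.3 23.5]
184 [23.4 -0.3 29.5]
186 [24.7 -0.3 31.1]
188 [26.3 -0.3 31.3]
192 [29.9 -0.4 31. ]
196 [33.   0.2 32.1]
202 [38.5 -0.6 31.2]
[ 32.22286117 -20.89103254  31.21071641] [32.94297413 19.60276797 31.24427718]
fin top [52.40546755 -1.31116227 74.        ]
eye 4.130208333333333
jar 4.407619047619048
ring 3.628860028860029
```

View pics/s19c.png

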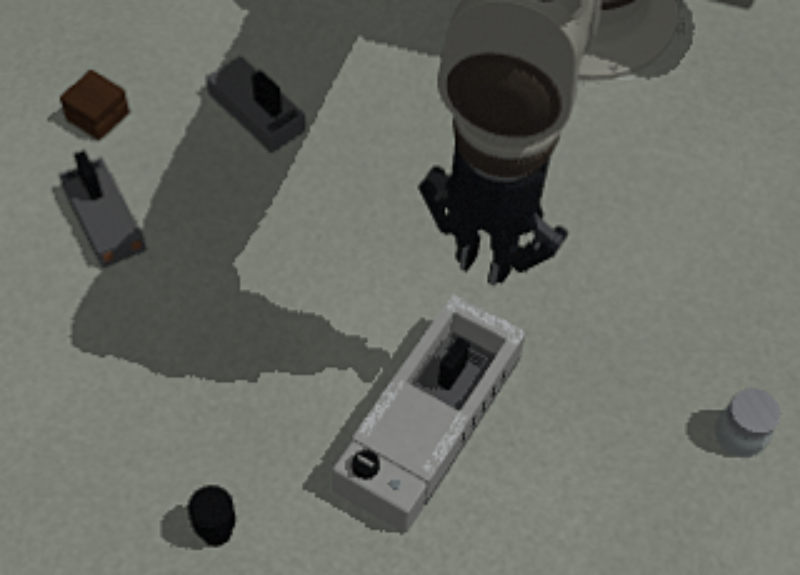

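```bash
python3 -c "
from workcell import *
print(job_done())"
```

```text
the job is handed in; nothing more can be done
None
```

The pack is in the bay, level on the floor and pressed against a rigid stop under the hood. I handed the job in at about 22 s of the 45 s allowed.

- **Which pack:** I took the one that started farthest left, its fin at about y = -0.158 m. The fins of the two look-alikes were at about -0.23 and -0.32 m.
- **Tilting:** The grip held the pack level when lifted, so I pressed its tail lightly (about 9 N) on the right edge of the hood. That tilted the contact end down to about 29°.
- **Inserting:** I slid that end in under the hood and levelled the pack in small steps, using the bay floor.
- **Seating:** I slid it forward about 3 mm at a time. It met a rigid stop with the contact end at about x = 143.5 mm, inside the 138 to 160 mm range. It did not move further at up to 16 N horizontal wrist force, a few newtons of which was floor friction.

**Last checks:**
- The tail stayed at x of about 23.4 mm from before I let go until after the gripper was clear.
- The pack's top reads 31 to 32 mm high. The camera reads about 1.2 mm too high there, so this fits the true 30 mm and the pack lies level.
- The wrist force is about zero, so the gripper touches nothing.
- The eyepiece, jar and ring box look the same as in the first picture.

The pin and contact block are out of sight, so I know the pack is fully home only from the hard stop and the tail's position. No check failed, but an automatic tail-position readout became unreliable near the end because the near lip came into view. I used direct depth rows instead.

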